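# Set the hub nut: run it home, back it off a quarter turn and hold it

## Task

Take the big round knurled hub nut out of the parts bin and thread it, slotted end up, onto the upright stub axle (right-hand thread, clockwise from above) until it bottoms out on the collar and turns no farther. Then back it off a quarter turn, so that the hub has its end float and the crown slots face the split-pin hole, and finish still gripping the nut there, held still on the axle, ready for a mate to fit the pin. Leave the other parts in the bin, and the tape measure and grease packet where they are.

Things in the scene. Friction and masses are not known exactly. Their poses are not given: they have to be found in the camera images.
- nut_mid (a point): Centre of the loose hub nut, half-way up (17 mm): a plain steel castle nut, 34 mm high, 0.34 kg, standing upright in the bin, slots up. Round knurled body 50 mm across from 4.5 to 26 mm above its underside (grip this); above it a crown 37 mm across with four slots, at the ends of its x and y axes. z is its axis, up.
- nut_foot (a point): Centre of the hub nut's underside (the end of a 34 mm boss; two stop dogs hang beside it), axes as nut_mid. The bore goes right through: 21 mm wide at the crown and between two inner thread lugs 4 to 9 mm above the underside, 29 mm elsewhere. 1.3 mm play all round on the axle. The nut works the same after a half turn about z.
- axle_seat (a point): Centre of the seat, the flat top of a 46 mm wide steel collar, 66 mm above the bench, on the fixed upright stub axle; z is the axle's axis, up. Two stop dogs 3.5 mm high stand on the collar's rim. The nut bottoms out, underside on the seat, when its dogs meet these: its x axis is then parallel to this x, either way round, and it turns no farther.
- axle_thread (a point): Top of the thread on the axis, 14.5 mm above the seat. Greased two-start right-hand thread, 26 mm across, lead 12 mm a turn, 0.6 mm end play: clockwise from above screws the nut down; it stays where it is left. It catches at any angle: lowered, the nut rests 5.5 to 11 mm above the seat and needs 160 to 340 degrees to bottom out; just 180 if its x starts parallel to the seat's x.
- axle_tip (a point): Top end of the spindle, 47 mm above the seat: smooth and 16.8 mm thick above the thread (18.4 mm between its turns), the last 7 mm a cone narrowing to 9 mm. A split-pin hole runs along x, 31 mm above the seat. The nut turns almost freely (under 0.1 N m) until the dogs meet; 0.3 to 1 N m there is plenty; a gripper slipping round the nut does no harm.
- axle: The fixed axle stand; origin on the bench under the axis. Base plate 120 x 120 mm; grey hub with a flange 116 mm wide up to 27 mm above the bench (five stud ends up to 40 mm) and a barrel 73 mm wide up to 51 mm; a 52 mm ball bearing up to 53.5 mm above the bench, so 12.5 mm below the seat; then the collar, 36 mm wide at its foot, 46 mm at its top.
- bin: Fixed open grey sheet-steel bin, 160 (x) x 250 (y) x 38 mm high, walls and floor 3 mm; origin at the centre of its underside. Hub nut, vee block and piston stand in a row along its y, 80 mm apart, in any order; smaller parts lie between them near the long sides. There is finger room beside the nut towards the long walls (gripper closing along the bin's x).
- loose_vblock: Loose steel vee block in the bin, 60 x 50 x 40 mm; origin at the centre of its underside.
- loose_piston: Loose aluminium piston in the bin, 54 mm across, 52 mm high; origin at the centre of its underside.
- loose_nut_a: Loose hexagon nut in the bin, 36 x 41 x 19 mm; origin at the centre of its underside.
- loose_nut_b: Loose hexagon nut in the bin, 30 x 34 x 16 mm; origin at the centre of its underside.
- loose_bolt: Loose hexagon bolt lying in the bin, 27 x 70 x 24 mm; origin under its middle.
- loose_stud: Loose small hexagon bolt lying in the bin, 20 x 58 x 18 mm; origin under its middle.
- tape_measure: Loose pocket tape measure standing on the bench to the right of the axle and beyond it, 39 x 82 x 62 mm; origin under its middle.
- foil_pack: Loose crumpled foil packet of grease on the bench behind the bin, 57 x 83 x 36 mm; origin under the middle.

How it is judged:
By the outcome, as a careful person would: the job done as asked, in the order asked, and still so for the second after the job is handed in, while the arm keeps its last pose, push and grip.
It also fails if it takes over 61 s, if anything falls off the work surface, if the arm or the gripper's body presses on something with over 40 N, if the wrist force passes 120 N, or if a joint passes its speed limit or range.

## Robot

A 6-joint arm with a two-finger parallel gripper is mounted at the origin on the work surface; the furniture and walls round the work are solid. World frame = base frame: x ahead of the robot, y to its left, z up, the work surface at z = 0. Lengths are in mm, angles in rad, forces in N, time in s.
With the tool pointing down it reaches from about 350 to 975 mm from the base axis. Payload 7.1 kg.
Tool frame: the origin (TCP) lies on the centre line of the jaws, within the pads' length; the fingertips stand 17 mm ahead of it and the grasp point (between the pads) lies 2 mm behind it; z points along the fingers, y is the direction in which the jaws open and shut (so a half turn about z gives the same grasp; the last joint's range is limited). The gripper opens to 88 mm and grips with 3 to 60 N. Pads are 20 mm wide; open, the fingers measure 115 mm over their backs; the gripper's body (75 mm by 178 mm) begins 61 mm behind the grasp point.
Start: joints at [-1.22, 0.423, 1.63, -0, 1.089, -0.019], TCP at [225.909, -582.726, 239.675] pointing down, gripper open.
Joint ranges: [-3, 3], [-0.9, 2.11], [0.09, 2.58], [-1.31, 4.45], [0.11, 2.69], [-2.54, 2.54]. Speed limits (rad/s): [2.39, 2.39, 3.01, 3.14, 3.14, 3.14].

## Interface

Orientations are given as a rotation vector (axis times angle).
In Python, from workcell import ctrl, imaging, workorder gives the robot as it stands. The module is installed in compiled form; this text tells all that it offers.
- The arm moves only by the shell command python3 -m crank 'ROWS' [OPENING]. ROWS is JSON, a list of rows, each an object with "travel": the shift along the tool's x, y, z as a fraction of full scale, a list of three; "turn": the turn about the tool's z as a fraction of full scale. In form: [{"travel": [dx, dy, dz], "turn": turn}, ...]. A call has 1 to 20 rows; each row shifts and turns the pose as measured when the row begins, along the tool's axes as they then stand; what a row does not reach is not made up. Full scale, the value 1, is 5 cm for a shift and 0.1 rad for a turn. A row lasts 1/10 s, in which the tool goes at most 50 mm and 8.59 degrees, less where a joint would pass 70% of its speed; a pose out of reach is approached as far as the arm can. A call with a number of a shift or a turn outside -1 to 1 is refused whole. A call with a gripper value outside its range is refused whole. OPENING is the gripper command: -1 is shut, 1 is fully open, values between are in proportion, set as the call begins (- or left out, the last holds). The fingers move at their own pace and stop on an object; the grip force is fixed at half the most. Time passes only in rows, so rows that do not move let the fingers close. It gives the time, the measured TCP pose, the force and the opening at its end, in the units of the state.
- ctrl.get_obs(): the state, without advancing time (a new reading comes with each control period).
- imaging.get_image(name): name is "scene" or "top" or "wrist"; returns the picture (384x512x3 uint8, blue, green, red); there is no depth.
- imaging.camera_info(name): a dict with "camera_matrix" (3x3 intrinsics, pixels), "k1" (the pictures are not rectified: a ray, as slopes to the right and down, at radius r is drawn at 1 + k1 r^2 times it, then the intrinsics apply), "rvec" (rotation vector, rad) and "tvec" (3), from world to camera coordinates, as OpenCV has them. Camera axes: x right, y down, z forward; pixel columns grow to the right and rows downward; lengths in mm; the calibration is good to about 2 mm. A picture is of the moment at which its call begins: read the wrist's pose just before it. camera_info takes no time and is no camera call; for the wrist camera it gives the pose at the moment of the call.
- workorder.close_job(): hands the job in, once; it reports no verdict.
The state is a dict: "t": time; "qpos": joint angles; "qvel": joint speeds; "joint_torque": joint torques, N m; "ee_pos": TCP position; "orientation": TCP orientation; "ft_force": force on the tool from outside, world axes, zero at the start; "moment": the same for the moment, N m; "width": finger opening in mm.
Only numpy, scipy, OpenCV 4.12 (cv2) and the standard library are available. Lean on these libraries where they do the work, as an engineer would, in place of code of your own. Each camera call takes 0.05 s, during which the arm holds its last target.

## Working session

There is one attempt and no reset: what is moved stays moved. The work goes in short steps, Python scripts to look and compute and a shell command to move; the robot and the scene stay as the last step left them, time stands still between calls to the robot, and variables do not carry over. Pictures are saved under pics/ and viewed, and the job is handed in when it is done.

```bash
mkdir -p pics; python3 - <<'E'
from workcell import ctrl, imaging
import cv2
print(ctrl.get_obs())
for n in ["scene","top","wrist"]:
    i=imaging.camera_info(n); print(n,i)
    cv2.imwrite(f"pics/{n}0.png",imaging.get_image(n))
E
```

```text
{'t': 0.0, 'qpos': array([-1.21995357e+00,  4.23815657e-01,  1.63067686e+00, -3.66720733e-05,
        1.08861285e+00, -1.90232130e-02]), 'qvel': array([-0.00033575,  0.00010365,  0.00025971,  0.00053427,  0.00084141,
       -0.00093236]), 'joint_torque': array([ 6.01781849e-04, -5.44636095e+01, -2.73667234e+01,  6.44524838e-02,
        2.27938994e-02, -1.03405578e-04]), 'ee_pos': array([ 225.75168188, -582.23848642,  238.92257134]), 'orientation': array([-3.08655784e+00, -5.77431056e-01,  4.42530143e-04]), 'ft_force': array([-0.06419025, -0.57080688, -0.22151806]), 'moment': array([-0.00375439,  0.0107412 ,  0.00809909]), 'width': 87.78058277342765}
scene {'camera_matrix': array([[396.75546593,   0.        , 256.01897335],
       [  0.        , 396.75546593, 190.96447351],
       [  0.        ,   0.        ,   1.        ]]), 'k1': 0.034261924457588, 'rvec': array([ 0.58096319, -2.55161957,  1.30011497]), 'tvec': array([437.78813636, 259.2354931 , 693.09542053])}
top {'camera_matrix': array([[493.34373903,   0.        , 258.40072963],
       [  0.        , 493.34373903, 184.03332178],
       [  0.        ,   0.        ,   1.        ]]), 'k1': 0.011386363843863566, 'rvec': array([ 2.1296928 , -2.07319137,  0.23827682]), 'tvec': array([-131.99048561,  543.70567295, 1103.09837924])}
wrist {'camera_matrix': array([[313.69337507,   0.        , 256.69215152],
       [  0.        , 313.69337507, 189.4081269 ],
       [  0.        ,   0.        ,   1.        ]]), 'k1': 0.013529282588521008, 'rvec': array([-2.37915339,  1.63100416,  0.24944871]), 'tvec': array([-622.92105787,  -35.23481882,  392.55279616])}
```

View pics/scene0.png

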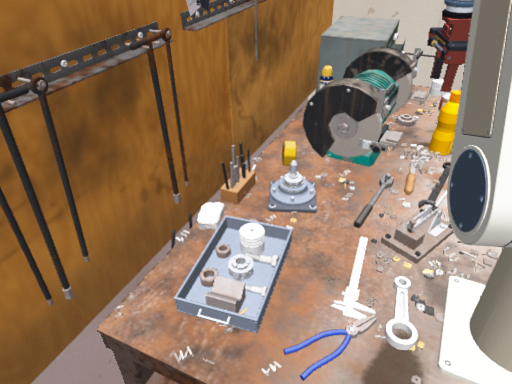

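View pics/top0.png

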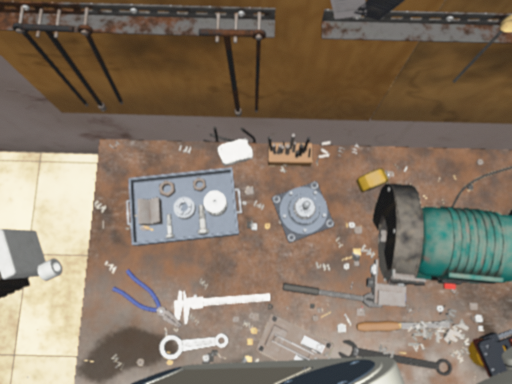

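View pics/wrist0.png

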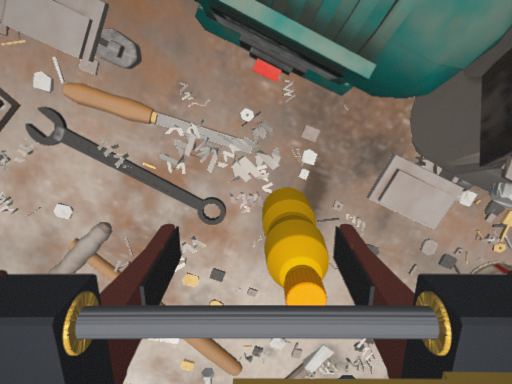

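The scene shows the nut in the middle of the bin (scene ≈(240,265), top ≈(183,207)), between the vee block and the piston. The axle is at top ≈(306,208).

```bash
cat > h.py <<'E'
from workcell import ctrl, imaging, workorder
import cv2, numpy as np
from scipy.spatial.transform import Rotation as R
def ray(info,uv):
    K=info["camera_matrix"];k=info["k1"]
    d=cv2.undistortPoints(np.array([[uv]],float),K,np.array([k,0,0,0.]))[0,0]
    Rm=R.from_rotvec(info["rvec"]).as_matrix(); o=-Rm.T@info["tvec"]
    return o,Rm.T@np.array([d[0],d[1],1])
def plane(info,uv,z):
    o,d=ray(info,uv); return o+d*(z-o[2])/d[2]
def proj(info,p):
    return cv2.projectPoints(np.array([p],float),info["rvec"],info["tvec"],info["camera_matrix"],np.array([info["k1"],0,0,0.]))[0][0,0]
def state():
    o=ctrl.get_obs(); Rm=R.from_rotvec(o["orientation"]).as_matrix()
    return o,Rm
def tool(target,yaw_y=None):
    o,Rm=state(); print("pos",o["ee_pos"].round(1),"toolx",Rm[:,0].round(3),"tooly",Rm[:,1].round(3),"tz",Rm[:,2].round(3)); 
    print("delta in tool mm",(Rm.T@(np.array(target)-o["ee_pos"])).round(1))
E
python3 - <<'E'
from h import *
t=imaging.camera_info("top")
print("nut",plane(t,(183,207),37),"axle",plane(t,(306,207),113), "axle base", plane(t,(303,211),27))
for c in [(129,179),(233,168),(239,238),(134,244)]: print("bin",plane(t,c,38))
im=cv2.imread("pics/top0.png"); cv2.imwrite("pics/topz.png",cv2.resize(im[150:260,115:345],None,fx=3.4,fy=3.4,interpolation=cv2.INTER_CUBIC))
o,Rm=state(); print(Rm); w=imaging.camera_info("wrist"); Rw=R.from_rotvec(w["rvec"]).as_matrix(); c=-Rw.T@w["tvec"]; print("cam in tool",Rm.T@(c-o["ee_pos"]), Rm.T@Rw.T)
E
```

```text
nut [491.68249764  61.10146026  37.        ] axle [ 485.62308843 -225.07984082  113.        ] axle base [ 491.50072566 -226.15833437   27.        ]
bin [556.51994551 195.23481751  38.        ]
bin [590.82151608 -54.51192375  38.        ]
bin [421.15091942 -75.10425588  38.        ]
bin [400.57604591 170.15739173  38.        ]
[[ 9.32381989e-01  3.61474325e-01 -3.72542919e-04]
 [ 3.61474516e-01 -9.32381421e-01  1.02933809e-03]
 [ 2.47271949e-05 -1.09440107e-03 -9.99999401e-01]]
cam in tool [  81.70381623   -0.89275955 -145.06649967] [[-1.28277917e-03 -9.55195368e-01 -2.95973248e-01]
 [ 9.99998841e-01 -9.82656956e-04 -1.16276830e-03]
 [ 8.19830725e-04 -2.95974396e-01  9.55195522e-01]]
```

View pics/topz.png

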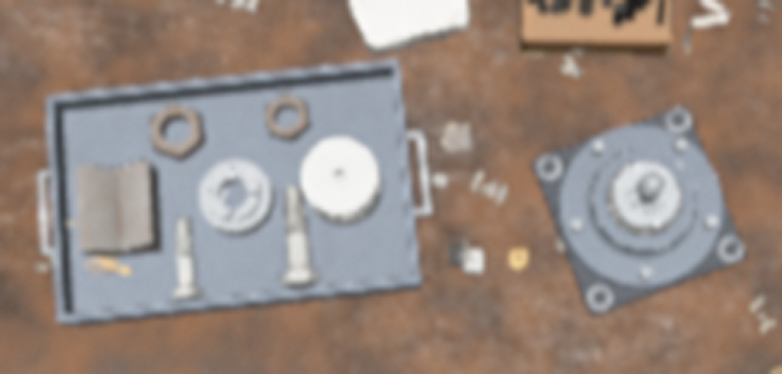

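```bash
python3 -m crank '[{"travel":[0.445,-0.835,0],"turn":0},{"travel":[0.445,-0.835,0],"turn":0},{"travel":[0.445,-0.835,0],"turn":0},{"travel":[0.445,-0.835,0],"turn":0},{"travel":[0.445,-0.835,0],"turn":0},{"travel":[0.445,-0.835,0],"turn":0},{"travel":[0,0,0],"turn":0}]' 1; python3 - <<'E'
from h import *
tool([492,61,170])
E
```

```text
t: 0.85
ee_pos: [258.4, -290.9, 236.0]
orientation: [-3.085, -0.571, 0.002]
ft_force: [0.0, -0.5, 0.6]
width: 88.1
pos [ 258.4 -290.9  236. ] toolx [ 0.934  0.358 -0.001] tooly [ 0.358 -0.934 -0.004] tz [-0.002  0.003 -1.   ]
delta in tool mm [ 344.2 -244.7   66.7]
```

```bash
python3 -m crank '[{"travel":[0.765,-0.544,0.148],"turn":0},{"travel":[0.765,-0.544,0.148],"turn":0},{"travel":[0.765,-0.544,0.148],"turn":0},{"travel":[0.765,-0.544,0.148],"turn":0},{"travel":[0.765,-0.544,0.148],"turn":0},{"travel":[0.765,-0.544,0.148],"turn":0},{"travel":[0.765,-0.544,0.148],"turn":0},{"travel":[0.765,-0.544,0.148],"turn":0},{"travel":[0.765,-0.544,0.148],"turn":0}]'; python3 -m crank '[{"travel":[0,0,0],"turn":-0.94},{"travel":[0,0,0],"turn":-0.94},{"travel":[0,0,0],"turn":-0.94},{"travel":[0,0,0],"turn":-0.94},{"travel":[0,0,0],"turn":-0.94},{"travel":[0,0,0],"turn":-0.94},{"travel":[0,0,0],"turn":-0.94},{"travel":[0,0,0],"turn":-0.94},{"travel":[0,0,0],"turn":-0.94},{"travel":[0,0,0],"turn":-0.94},{"travel":[0,0,0],"turn":-0.94},{"travel":[0,0,0],"turn":-0.94},{"travel":[0,0,0],"turn":-0.94},{"travel":[0,0,0],"turn":-0.94},{"travel":[0,0,0],"turn":0}]'; python3 - <<'E'
from h import *
tool([492,61,170])
i=imaging.camera_info("wrist"); im=imaging.get_image("wrist"); cv2.imwrite("pics/w1.png",im); np.save("w1.npy",i,allow_pickle=True)
print(proj(i,[492,61,37]),ctrl.get_obs()["qpos"])
E
```

```text
t: 1.75
ee_pos: [505.5, 63.2, 170.4]
orientation: [3.086, 0.553, 0.014]
ft_force: [1.1, -1.6, 0.2]
width: 88.2
t: 3.25
ee_pos: [519.8, 63.4, 165.9]
orientation: [2.027, 2.38, 0.007]
ft_force: [-0.4, -0.1, -0.2]
width: 87.9
pos [519.8  63.4 165.9] toolx [-0.159  0.987 -0.008] tooly [0.987 0.159 0.013] tz [ 0.014 -0.006 -1.   ]
delta in tool mm [  2.1 -27.8  -4.5]
[224.35541673 183.9261887 ] [ 0.10281317  0.37454945  1.91599213 -0.01015844  0.83725915 -0.04757012]
```

View pics/w1.png

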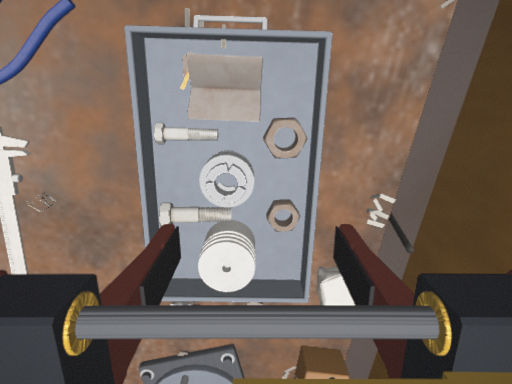

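```bash
python3 - <<'E'
from h import *
im=cv2.imread("pics/w1.png"); cv2.imwrite("pics/w1z.png",cv2.resize(im[145:215,190:270],None,fx=8,fy=8,interpolation=cv2.INTER_CUBIC))
i=np.load("w1.npy",allow_pickle=True).item()
for c in [(126,28),(331,33),(308,301),(151,300)]: print(plane(i,c,38).round(1))
E
```

```text
[400.9 174.7  38. ]
[559.1 197.   38. ]
[592.8 -49.9  38. ]
[434.2 -72.4  38. ]
```

View pics/w1z.png

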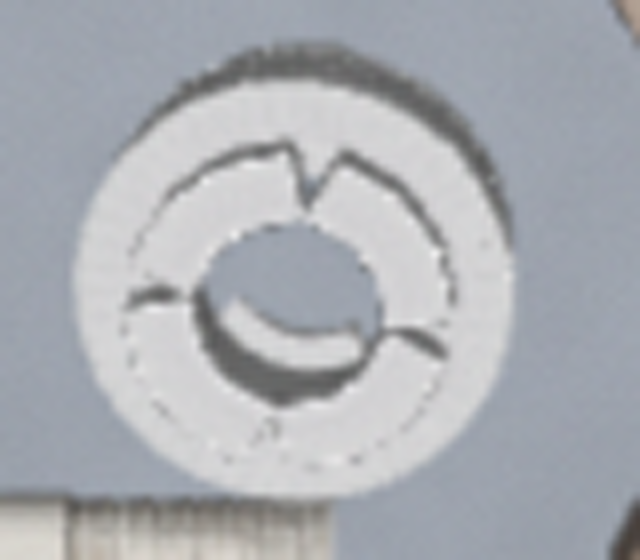

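```bash
python3 - <<'E'
from h import *
i=np.load("w1.npy",allow_pickle=True).item()
f=lambda u,v,z: plane(i,(190+(u+.5)/8-.5,145+(v+.5)/8-.5),z)
print("bore",f(290,313,37),"body",f(295,287,29))
a=f(418,341,35)-f(150,297,35); b=f(312,175,35)-f(268,430,35)
print(np.degrees(np.arctan2(a[1],a[0])),np.degrees(np.arctan2(b[1],b[0])))
im=cv2.imread("pics/w1.png").astype(int)
# blue-vs-gray: nut neutral, bin bluish
g=im[140:215,190:265]; m=((g.max(2)>195)).astype(np.uint8)
n,l,s,c=cv2.connectedComponentsWithStats(m); k=1+s[1:,4].argmax(); print(s[k],c[k])
cs,_=cv2.findContours((l==k).astype(np.uint8),cv2.RETR_EXTERNAL,cv2.CHAIN_APPROX_NONE); h=cv2.convexHull(max(cs,key=len)); e=cv2.fitEllipse(h);print(e); u=np.array(e[0])+[190,140]; print(plane(i,u,29))
o,Rm=state();print("tooly",np.degrees(np.arctan2(Rm[1,1],Rm[0,1])))
tool([490,61,170])
E
```

```text
bore [493.27594888  61.42806705  37.        ] body [493.10714081  62.18815985  29.        ]
-0.9081738802593428 88.03232335468331
[   9   16   55   51 1571] [36.07256525 40.95798854]
((36.116214752197266, 40.980621337890625), (51.2310905456543, 54.384735107421875), 104.13468170166016)
[492.87970063  61.62009265  29.        ]
tooly 9.006199295202794
pos [519.8  63.4 165.9] toolx [-0.156  0.988 -0.008] tooly [0.988 0.157 0.013] tz [ 0.015 -0.006 -1.   ]
delta in tool mm [  2.3 -29.8  -4.5]
```

```bash
python3 -m crank '[{"travel":[0.05,-0.3,0.3],"turn":0.2},{"travel":[0,-0.2,0.4],"turn":0},{"travel":[0,0,0],"turn":0}]'; python3 - <<'E'
from h import *
tool([493,61.5,26])
o,Rm=state();print("tooly",np.degrees(np.arctan2(Rm[1,1],Rm[0,1])))
E
```

```text
t: 3.6
ee_pos: [496.7, 61.3, 130.2]
orientation: [2.064, 2.346, 0.011]
ft_force: [-0.8, 0.7, -0.0]
width: 87.7
pos [496.7  61.3 130.2] toolx [-0.127  0.992 -0.008] tooly [0.992 0.127 0.016] tz [ 0.017 -0.006 -1.   ]
delta in tool mm [  1.5  -5.3 104.1]
tooly 7.314931031294654
```

```bash
python3 -m crank '[{"travel":[0.03,-0.1,0.4],"turn":0},{"travel":[0,0,0.4],"turn":0},{"travel":[0,0,0.4],"turn":0},{"travel":[0,0,0],"turn":0}]'; python3 - <<'E'
from h import *
tool([493,61.5,26])
E
```

```text
t: 4.0
ee_pos: [497.4, 61.8, 71.2]
orientation: [2.07, 2.335, 0.018]
ft_force: [-0.5, -0.3, -0.4]
width: 87.7
pos [497.4  61.8  71.2] toolx [-0.12   0.993 -0.008] tooly [0.993 0.12  0.022] tz [ 0.023 -0.005 -1.   ]
delta in tool mm [ 0.6 -5.4 45.1]
```

```bash
python3 -m crank '[{"travel":[0,-0.1,0.1],"turn":0},{"travel":[0,0,0],"turn":0},{"travel":[0,0,0],"turn":0}]'; python3 -m crank '[{"travel":[0,0,0],"turn":0},{"travel":[0,0,0],"turn":0},{"travel":[0,0,0],"turn":0},{"travel":[0,0,0],"turn":0}]'; python3 - <<'E'
from h import *
tool([493,61.5,26])
E
```

```text
t: 4.3
ee_pos: [494.6, 61.1, 68.1]
orientation: [2.071, 2.331, 0.021]
ft_force: [-0.2, 0.3, 0.2]
width: 88.0
t: 4.7
ee_pos: [496.0, 61.3, 70.1]
orientation: [2.07, 2.329, 0.026]
ft_force: [0.5, -0.5, 0.9]
width: 87.6
pos [496.   61.3  70.1] toolx [-0.117  0.993 -0.008] tooly [0.993 0.118 0.029] tz [ 0.03  -0.005 -1.   ]
delta in tool mm [ 0.9 -4.3 44. ]
```

```bash
cat > q.py <<'E'
from h import *
o=ctrl.get_obs(); print("t",round(o["t"],2),"q",o["qpos"].round(4),"qv",o["qvel"].round(4))
Rm=R.from_rotvec(o["orientation"]).as_matrix(); print("  p",o["ee_pos"].round(2),"tz",Rm[:,2].round(4),"F",o["ft_force"].round(1),"M",o["moment"].round(2),"w",o["width"].round(1),"yawx",np.degrees(np.arctan2(Rm[1,0],Rm[0,0])).round(2))
E
python3 q.py; python3 -m crank '[{"travel":[0,0,0],"turn":0}]' >/dev/null; python3 q.py;python3 -m crank '[{"travel":[0,0,0],"turn":0}]' >/dev/null; python3 q.py; python3 -c "
from h import *
imaging.get_image('wrist')
"; python3 q.py; python3 -c "
from h import *
imaging.get_image('wrist')
"; python3 q.py
```

```text
t 4.7 q [ 0.1038  0.5106  2.0172 -0.0142  0.5845 -0.0023] qv [-0.0005 -0.0034 -0.0008 -0.0002  0.0033 -0.0003]
t 4.8 q [ 0.1038  0.5104  2.0172 -0.0142  0.5845 -0.0023] qv [ 0.0026 -0.0032 -0.001  -0.0003  0.0002 -0.0011]
t 4.9 q [ 0.1038  0.5103  2.0172 -0.0142  0.5846 -0.0022] qv [ 0.0007 -0.0014  0.0006  0.0002 -0.0016 -0.0017]
t 4.95 q [ 0.1038  0.5104  2.0172 -0.0142  0.5846 -0.0022] qv [-0.0004  0.0018  0.0001 -0.001  -0.0031  0.0006]
t 5.0 q [ 0.1038  0.5104  2.0172 -0.0142  0.5845 -0.0022] qv [ 0.0006  0.001  -0.0005 -0.0001 -0.0019  0.0003]Traceback (most recent call last):
  File "q.py", line 3, in <module>
    Rm=R.from_rotvec(o["orientation"]).as_matrix(); print("  p",o["ee_pos"].round(2),"tz",Rm[:,2].round(4),"F",o["ft_force"].round(1),"M",o["moment"].round(2),"w",o["width"].round(1),"yawx",np.degrees(np.arctan2(Rm[1,0],Rm[0,0])).round(2))
                                                                                                                                                                   ^^^^^^^^^^^^^^^^
AttributeError: 'float' object has no attribute 'round'
[... 1484 characters left out ...]
                                                                                  ^^^^^^^^^^^^^^^^
AttributeError: 'float' object has no attribute 'round'
Traceback (most recent call last):
  File "q.py", line 3, in <module>
    Rm=R.from_rotvec(o["orientation"]).as_matrix(); print("  p",o["ee_pos"].round(2),"tz",Rm[:,2].round(4),"F",o["ft_force"].round(1),"M",o["moment"].round(2),"w",o["width"].round(1),"yawx",np.degrees(np.arctan2(Rm[1,0],Rm[0,0])).round(2))
                                                                                                                                                                   ^^^^^^^^^^^^^^^^
AttributeError: 'float' object has no attribute 'round'
```

```bash
sed -i 's/o\["width"\].round(1)/round(o["width"],1)/' q.py; cat > s.py <<'E'
from h import *
import sys
for k in range(int(sys.argv[1]) if len(sys.argv)>1 else 2): imaging.get_image("wrist")
exec(open("q.py").read())
E
python3 q.py; python3 -m crank '[{"travel":[0,0,-0.4],"turn":0},{"travel":[0,0,-0.4],"turn":0},{"travel":[0,0,-0.4],"turn":0}]' >/dev/null; python3 s.py
```

```text
t 5.0 q [ 0.1038  0.5104  2.0172 -0.0142  0.5845 -0.0022] qv [ 0.0006  0.001  -0.0005 -0.0001 -0.0019  0.0003]
  p [496.06  61.33  70.23] tz [ 0.0301 -0.0047 -0.9995] F [ 0.1 -0.5  0.6] M [ 0.03 -0.07  0.02] w 87.5 yawx 96.74
t 5.4 q [ 0.1048  0.3962  1.9995 -0.012   0.7183 -0.0041] qv [-0.0001  0.0417  0.0234 -0.0006 -0.0455  0.0005]
  p [493.83  61.57 130.64] tz [ 0.0283 -0.0049 -0.9996] F [-0.  -0.4 -1.1] M [ 0.03 -0.09 -0.04] w 87.7 yawx 96.74
```

```bash
python3 -m crank '[{"travel":[0,-0.6,-0.2],"turn":0},{"travel":[0,-0.6,-0.2],"turn":0},{"travel":[0,0,0],"turn":0},{"travel":[0,0,0],"turn":0},{"travel":[0,0,0],"turn":0}]' >/dev/null; python3 s.py;python3 -m crank '[{"travel":[0,0.6,-0.2],"turn":0}]' >/dev/null; python3 s.py; python3 -m crank '[{"travel":[0,0.6,-0.2],"turn":0}]' >/dev/null; python3 s.py
```

```text
t 6.0 q [ 0.1032  0.2906  2.1186 -0.0121  0.7046 -0.0054] qv [ 0.0029 -0.0024 -0.0045 -0.0015  0.0039  0.0006]
  p [432.82  54.5  147.01] tz [ 0.0286 -0.0049 -0.9996] F [ 0.  -0.4 -0.2] M [-0.01 -0.09  0.06] w 87.8 yawx 96.74
t 6.2 q [ 0.1043  0.3104  2.0439 -0.0114  0.7538 -0.0051] qv [-0.0014 -0.0105  0.0742 -0.001  -0.0102 -0.0011]
  p [467.05  58.55 158.98] tz [ 0.0341 -0.0043 -0.9994] F [ 0.4 -0.2  0.3] M [-0.1  -0.09 -0.05] w 87.6 yawx 96.73
t 6.4 q [ 0.1053  0.3322  1.9686 -0.0109  0.8016 -0.0048] qv [ 0.0002 -0.0092  0.082  -0.0014 -0.0077 -0.0016]
  p [500.94  62.63 171.18] tz [ 0.0398 -0.0036 -0.9992] F [ 0.1  1.  -0.1] M [-0.06 -0.12 -0.  ] w 87.9 yawx 96.72
```

```bash
python3 s.py 4; python3 -m crank '[{"travel":[0,-0.6,0],"turn":0}]' >/dev/null; python3 q.py; python3 s.py 1;python3 s.py 2; python3 s.py 2
```

```text
t 6.6 q [ 0.1053  0.3308  1.9772 -0.011   0.8023 -0.0048] qv [ 0.0002 -0.0046  0.0082 -0.0009  0.001  -0.0001]
  p [495.18  61.99 169.15] tz [ 0.032  -0.0046 -0.9995] F [-0.8 -1.  -1.1] M [ 0.01 -0.04  0.02] w 87.5 yawx 96.73
t 6.7 q [ 0.1045  0.2942  2.0377 -0.0112  0.7756 -0.0053] qv [-0.006  -0.4046  0.7308 -0.0037 -0.2416 -0.004 ]
  p [467.31  58.65 168.25] tz [ 0.0347 -0.0043 -0.9994] F [ 0.3 -0.5  0.9] M [-0.   -0.07  0.03] w 87.7 yawx 96.73
t 6.75 q [ 0.1045  0.2899  2.0501 -0.0112  0.7774 -0.0054] qv [ 0.0005  0.0309 -0.0161  0.0018  0.0429 -0.0005]
  p [459.01  57.8  166.51] tz [ 0.0249 -0.0053 -0.9997] F [-5.4 -0.8 -1.5] M [-0.08  0.1   0.  ] w 87.6 yawx 96.74
t 6.85 q [ 0.1045  0.2917  2.0442 -0.0112  0.7775 -0.0053] qv [ 0.0014  0.0112 -0.0571 -0.0008 -0.0103  0.0007]
  p [462.75  58.18 167.47] tz [ 0.029  -0.0048 -0.9996] F [-0.4  0.   0.5] M [ 0.06 -0.06  0.  ] w 87.8 yawx 96.73
t 6.95 q [ 0.1045  0.2926  2.0402 -0.0111  0.7771 -0.0053] qv [ 0.0007  0.0072 -0.024  -0.0013  0.0006 -0.0008]
  p [465.43  58.49 168.25] tz [ 0.0323 -0.0045 -0.9995] F [0.  0.1 0.8] M [-0.04 -0.08  0.02] w 87.7 yawx 96.73
```

```bash
for k in 1 2; do python3 -m crank '[{"travel":[0,-0.9,0],"turn":0}]' >/dev/null; python3 s.py 1; python3 -m crank '[{"travel":[0,0.9,0],"turn":0}]' >/dev/null; python3 s.py 6; done
```

```text
t 7.1 q [ 0.103   0.2308  2.1434 -0.0116  0.7432 -0.0063] qv [ 0.0003  0.0517 -0.012  -0.0008  0.0713  0.0018]
  p [413.59  52.41 165.23] tz [ 0.0249 -0.0053 -0.9997] F [-8.6 -0.4 -2.3] M [-0.07  0.25  0.01] w 87.7 yawx 96.74
t 7.5 q [ 0.1045  0.2895  2.0522 -0.0113  0.7766 -0.0054] qv [ 0.0008 -0.0075  0.0096  0.0001 -0.0003 -0.0004]
  p [457.85  57.66 166.06] tz [ 0.024  -0.0054 -0.9997] F [-0.2 -0.6 -0.2] M [-0.06 -0.06  0.02] w 87.8 yawx 96.75
t 7.65 q [ 0.103   0.2264  2.1572 -0.0117  0.7442 -0.0065] qv [ 0.0003  0.0457 -0.008  -0.0021  0.067   0.0001]
  p [404.34  51.43 163.08] tz [ 0.0145 -0.0064 -0.9999] F [-8.  -0.6 -1.4] M [-0.06  0.27  0.01] w 87.9 yawx 96.76
t 8.05 q [ 0.1045  0.2851  2.0677 -0.0113  0.7764 -0.0055] qv [-0.0008 -0.003   0.0055  0.0017 -0.002   0.    ]
  p [447.97  56.62 163.44] tz [ 0.0132 -0.0066 -0.9999] F [ 0.   0.2 -0.7] M [-0.05 -0.1  -0.01] w 87.7 yawx 96.76
```

```bash
for k in 1; do python3 -m crank '[{"travel":[0,-0.9,0],"turn":0}]' >/dev/null; python3 s.py 1; python3 -m crank '[{"travel":[0,0.9,0],"turn":0}]' >/dev/null; python3 s.py 6; done;  python3 -m crank '[{"travel":[0,0.85,0.3],"turn":0}]' >/dev/null; python3 s.py 6; python3 -c "
from h import *
tool([493,61.5,25])"
```

```text
t 8.2 q [ 0.103   0.2208  2.1728 -0.0118  0.7455 -0.0067] qv [-0.      0.0466 -0.0069  0.0007  0.0652  0.0012]
  p [393.97  50.34 161.01] tz [ 0.0033 -0.0077 -1.    ] F [-8.9  0.4 -2.5] M [-0.07  0.22  0.03] w 87.6 yawx 96.78
t 8.6 q [ 0.1045  0.2803  2.0841 -0.0114  0.7762 -0.0057] qv [-0.0003 -0.002   0.0015 -0.0004 -0.003   0.0017]
  p [437.48  55.51 160.88] tz [ 0.0018 -0.0079 -1.    ] F [ 0.1 -0.1 -0.1] M [ 0.01 -0.03 -0.03] w 87.8 yawx 96.78
t 9.0 q [ 0.1055  0.3603  2.0072 -0.0114  0.7748 -0.0047] qv [-0.0002 -0.0097  0.0005 -0.0002 -0.0041  0.0012]
  p [478.19  60.25 145.81] tz [ 2.e-04 -8.e-03 -1.e+00] F [ 0.1 -0.4  0.2] M [-0.04 -0.04 -0.01] w 87.8 yawx 96.78
pos [478.2  60.3 145.8] toolx [-0.118  0.993 -0.008] tooly [ 0.993  0.118 -0.001] tz [ 0.    -0.008 -1.   ]
delta in tool mm [  0.5  14.9 120.8]
```

```bash
python3 -m crank '[{"travel":[0.01,0.33,0.9],"turn":0}]' >/dev/null; python3 s.py 6;  python3 -m crank '[{"travel":[0,0,0.8],"turn":0}]' >/dev/null; python3 s.py 6; python3 -c "
from h import *
tool([493,61.5,25])"
```

```text
t 9.4 q [ 0.1062  0.4565  1.9931 -0.0126  0.6913 -0.0024] qv [-0.0008 -0.0181 -0.0078  0.0003 -0.0075  0.0017]
  p [494.35  62.32 102.41] tz [ 0.0016 -0.0079 -1.    ] F [ 1.3  0.2 -0.5] M [-0.   -0.16 -0.01] w 87.9 yawx 96.78
t 9.8 q [ 1.0560e-01  5.2800e-01  2.0033e+00 -1.4100e-02  6.0690e-01 -1.3000e-03] qv [-0.0008  0.0017 -0.0035  0.0013 -0.0072  0.0011]
  p [495.31  62.09  64.42] tz [ 0.0043 -0.0076 -1.    ] F [0.  0.1 0.5] M [-0.05 -0.1   0.04] w 88.1 yawx 96.78
pos [495.3  62.1  64.4] toolx [-0.118  0.993 -0.008] tooly [0.993 0.118 0.003] tz [ 0.004 -0.008 -1.   ]
delta in tool mm [ 0.  -2.5 39.4]
```

```bash
python3 -m crank '[{"travel":[0,-0.05,0.8],"turn":0}]' >/dev/null; python3 s.py 6; python3 -c "
from h import *
tool([493,61.5,25])"
```

```text
t 10.2 q [ 1.0490e-01  6.0180e-01  2.0119e+00 -1.6000e-02  5.2250e-01  4.0000e-04] qv [ 0.0005 -0.0037 -0.0014 -0.0007 -0.01    0.0004]
  p [493.94  61.62  26.01] tz [ 0.0062 -0.0074 -1.    ] F [0.3 0.9 0.2] M [ 0.01 -0.12  0.  ] w 88.0 yawx 96.78
pos [493.9  61.6  26. ] toolx [-0.118  0.993 -0.008] tooly [0.993 0.118 0.005] tz [ 0.006 -0.007 -1.   ]
delta in tool mm [-0. -1.  1.]
```

```bash
python3 -m crank '[{"travel":[0,0,0],"turn":0}]' -1 >/dev/null; python3 s.py 8; python3 s.py 4; python3 -c "
from h import *
cv2.imwrite('pics/w2.png',imaging.get_image('wrist'))"
```

```text
t 10.7 q [ 1.0490e-01  6.0160e-01  2.0119e+00 -1.6000e-02  5.2260e-01  4.0000e-04] qv [-0.0003  0.0016 -0.0002  0.0016  0.0292  0.0007]
  p [493.96  61.64  26.1 ] tz [ 0.0063 -0.0074 -1.    ] F [0.2 0.6 0.1] M [-0.11  0.27 -0.02] w 51.4 yawx 96.78
t 10.9 q [ 1.049e-01  6.017e-01  2.012e+00 -1.610e-02  5.228e-01  4.000e-04] qv [-0.0008 -0.0007  0.0002  0.001   0.0003 -0.0001]
  p [493.82  61.61  26.04] tz [ 0.0059 -0.0074 -1.    ] F [-0.4 -0.   3.2] M [-0.04  0.12  0.02] w 49.6 yawx 96.78
```

View pics/w2.png

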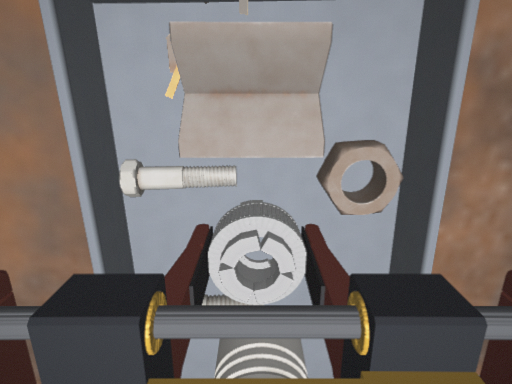

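```bash
python3 -m crank '[{"travel":[0,0,-0.5],"turn":0}]' >/dev/null; python3 s.py 1; python3 -m crank '[{"travel":[0,0,-0.9],"turn":0},{"travel":[0,0,-0.9],"turn":0},{"travel":[0,0,-0.5],"turn":0}]' >/dev/null; python3 s.py 6;python3 -c "
from h import *
tool([488,-225,165])"
```

```text
t 11.1 q [ 1.0540e-01  5.4830e-01  2.0094e+00 -1.4600e-02  5.7850e-01 -8.0000e-04] qv [ 1.000e-04  2.130e-02 -3.210e-02 -8.000e-04 -1.065e-01  1.700e-03]
  p [493.96  61.87  53.05] tz [ 0.0062 -0.0074 -1.    ] F [ 1.   0.3 -0.4] M [ 0.07 -0.14  0.01] w 49.8 yawx 96.78
t 11.7 q [ 0.1071  0.3504  1.9698 -0.0108  0.8327 -0.0039] qv [ 0.      0.0094 -0.0024 -0.0001  0.0061  0.0004]
  p [488.37  62.12 161.63] tz [-0.0103 -0.0091 -0.9999] F [-0.1 -0.9 -4.1] M [-0.03 -0.07  0.02] w 49.4 yawx 96.78
pos [488.4  62.1 161.6] toolx [-0.118  0.993 -0.008] tooly [ 0.993  0.118 -0.011] tz [-0.01  -0.009 -1.   ]
delta in tool mm [-285.1  -34.3   -0.7]
```

```bash
python3 -m crank '[{"travel":[-0.85,-0.1,0],"turn":0},{"travel":[-0.85,-0.1,0],"turn":0},{"travel":[-0.85,-0.1,0],"turn":0},{"travel":[-0.85,-0.1,0],"turn":0},{"travel":[-0.85,-0.1,0],"turn":0},{"travel":[-0.85,-0.1,0],"turn":0},{"travel":[-0.85,-0.1,0],"turn":0},{"travel":[-0.7,-0.1,0],"turn":0}]' >/dev/null; python3 s.py 5;python3 -c "
from h import *
i=imaging.camera_info('wrist'); np.save('w3.npy',i,allow_pickle=True)
cv2.imwrite('pics/w3.png',imaging.get_image('wrist')); cv2.imwrite('pics/top3.png',imaging.get_image('top'))
tool([488,-225,165])"
```

```text
t 12.75 q [-0.532   0.4586  1.8302 -0.0231  0.8823 -0.6451] qv [ 0.0228 -0.0163  0.0067 -0.002   0.0026  0.0001]
  p [ 481.58 -275.68  147.47] tz [-3.440e-02 -4.000e-04 -9.994e-01] F [-0.1  0.3 -3.2] M [-0.04 -0.14  0.05] w 49.5 yawx 97.33
pos [ 482.2 -275.1  148.3] toolx [-0.129  0.992  0.003] tooly [ 0.991  0.129 -0.033] tz [-0.033 -0.001 -0.999]
delta in tool mm [ 49.   11.7 -17. ]
```

View pics/w3.png

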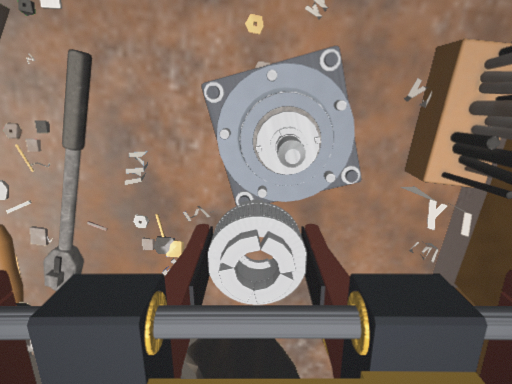

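```bash
python3 - <<'E'
import cv2
im=cv2.imread("pics/w3.png"); cv2.imwrite("pics/w3z.png",cv2.resize(im[90:190,240:340],None,fx=6,fy=6,interpolation=cv2.INTER_CUBIC))
cv2.imwrite("pics/w3n.png",cv2.resize(im[195:310,200:315],None,fx=5,fy=5,interpolation=cv2.INTER_CUBIC))
E
```

```text
(no output)
```

View pics/w3z.png

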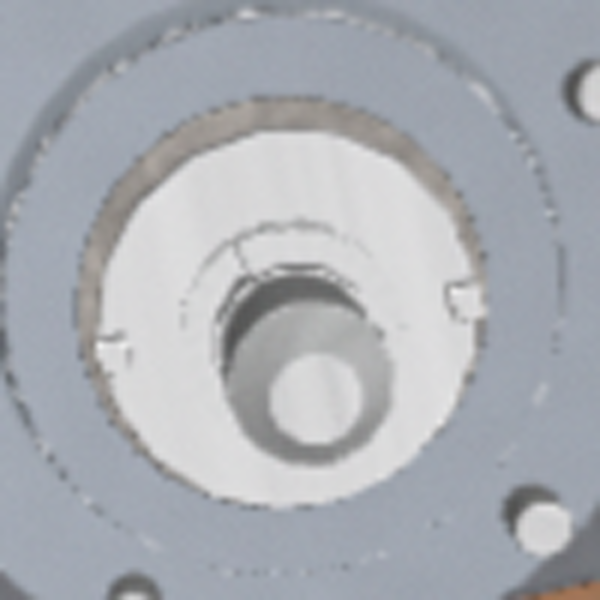

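View pics/w3n.png

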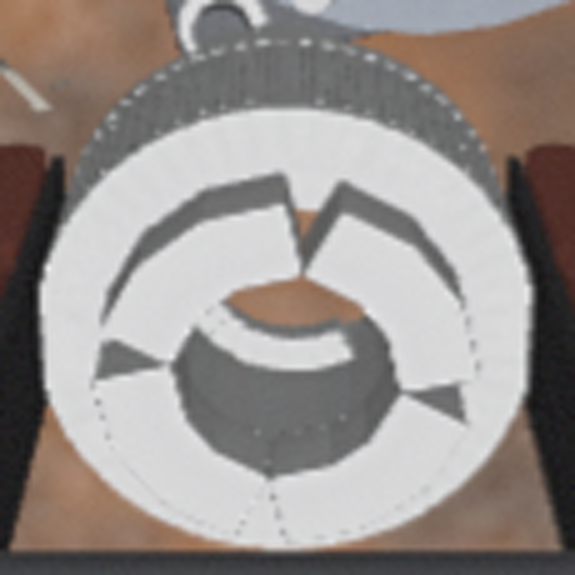

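```bash
python3 - <<'E'
from h import *
i=np.load("w3.npy",allow_pickle=True).item()
f=lambda u,v,z: plane(i,(240+(u+.5)/6-.5,90+(v+.5)/6-.5),z)
print("tip",f(316,398,113).round(1),"collar",f(288,318,66).round(1))
# barrel circle z=51 and flange
a=f(463,300,69)-f(115,352,69); print("dogs",np.degrees(np.arctan2(a[1],a[0])), f(463,300,69),f(115,352,69))
o,Rm=state(); P=o["ee_pos"]
def ontool(uv,zt):
    oo,d=ray(i,uv); oo=Rm.T@(oo-P); d=Rm.T@d; return oo+d*(zt-oo[2])/d[2]
g=lambda u,v,zt: ontool((200+(u+.5)/5-.5,195+(v+.5)/5-.5),zt)
print("bore",g(288,376,-11),"body",g(287,328,-3))
s=[g(465,405,-11),g(100,362,-11)]; d=Rm@(s[0]-s[1]); print("slots R-L",np.degrees(np.arctan2(d[1],d[0])))
s=[g(318,195,-5),g(268,530,-11)]; d=Rm@(s[0]-s[1]); print("slots T-B",np.degrees(np.arctan2(d[1],d[0])))
print("tooly",np.degrees(np.arctan2(Rm[1,1],Rm[0,1])))
t=imaging.camera_info("top")
im=cv2.imread("pics/top3.png"); cv2.imwrite("pics/top3z.png",cv2.resize(im[150:270,230:380],None,fx=5,fy=5,interpolation=cv2.INTER_CUBIC))
E
```

```text
tip [ 494.7 -226.1  113. ] collar [ 494.6 -225.4   66. ]
dogs 16.115145565082106 [ 514.39787288 -220.17603112   69.        ] [ 474.56048817 -231.68591017   69.        ]
bore [  0.13112506  -0.48316955 -11.        ] body [ 0.74669564 -0.58643952 -3.        ]
slots R-L -0.2821325241999892
slots T-B 89.34252807701158
tooly 7.440965654137407
```

View pics/top3z.png

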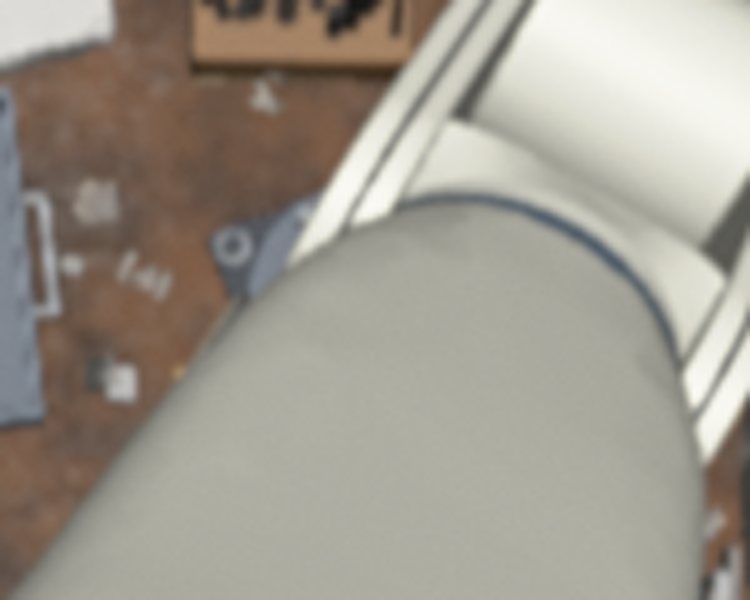

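```bash
python3 -m crank '[{"travel":[0,0,-0.7],"turn":0},{"travel":[0.3,0.1,-0.1],"turn":-1},{"travel":[0.3,0.1,0],"turn":-1},{"travel":[0.2,0,0],"turn":-1},{"travel":[0,0,0],"turn":-1},{"travel":[0,0,0],"turn":-1},{"travel":[0,0,0],"turn":-1}]' >/dev/null; python3 s.py 3;python3 -c "
from h import *
tool([494.6,-225.7,175])"
```

```text
t 13.7 q [-0.4457  0.3727  1.8512 -0.0181  0.9509 -1.1932] qv [-0.0101  0.0019 -0.0047  0.0008  0.0011  0.0269]
  p [ 484.52 -223.07  188.18] tz [-0.0363  0.001  -0.9993] F [ 0.3 -0.2 -3.2] M [ 0.02 -0.14 -0.02] w 49.9 yawx 133.43
pos [ 484.5 -223.1  188.2] toolx [-0.687  0.726  0.026] tooly [ 0.726  0.688 -0.026] tz [-0.036  0.001 -0.999]
delta in tool mm [-9.2  5.8 12.8]
```

```bash
python3 -m crank '[{"travel":[0,0,0],"turn":-1},{"travel":[0,0,0],"turn":-1},{"travel":[0,0,0],"turn":-1},{"travel":[0,0,0],"turn":-1},{"travel":[0,0,0],"turn":-1},{"travel":[0,0,0],"turn":-1},{"travel":[0,0,0],"turn":-1},{"travel":[0,0,0],"turn":-1},{"travel":[0,0,0],"turn":-1},{"travel":[0,0,0],"turn":-1},{"travel":[0,0,0],"turn":-1},{"travel":[0,0,0],"turn":-1}]' >/dev/null; python3 s.py 5;python3 -c "
from h import *
tool([494.6,-225.7,175])"
```

```text
t 15.15 q [-0.4356  0.3712  1.8564 -0.018   0.9489 -2.3968] qv [-0.0004 -0.0015 -0.0027 -0.0027  0.0005 -0.0152]
  p [ 484.39 -217.03  187.24] tz [-0.0378  0.0015 -0.9993] F [-0.2 -0.2 -3.6] M [ 0.08 -0.15 -0.02] w 49.8 yawx -157.0
pos [ 484.4 -217.   187.2] toolx [-0.92  -0.39   0.034] tooly [-0.39   0.921  0.016] tz [-0.038  0.001 -0.999]
delta in tool mm [ -6.4 -12.2  11.8]
```

```bash
for k in 1 2 3; do python3 -m crank '[{"travel":[-0.6,-0.67,0],"turn":0}]' >/dev/null; python3 s.py 1; python3 -m crank '[{"travel":[0.6,0.67,0],"turn":0}]' >/dev/null; python3 s.py 5; done
```

```text
t 15.3 q [-0.4358  0.4392  1.748  -0.0176  0.9833 -2.3949] qv [-0.0009 -0.0521  0.0272 -0.0025 -0.058  -0.0042]
  p [ 530.67 -238.71  185.97] tz [-0.0324 -0.0011 -0.9995] F [10.  -4.1 -1.3] M [-0.27 -0.82  0.01] w 49.8 yawx -157.17
t 15.65 q [-0.4352  0.3767  1.8464 -0.0181  0.9463 -2.3921] qv [-0.      0.0073 -0.0211  0.0007 -0.0019 -0.0073]
  p [ 490.42 -219.62  187.57] tz [-0.0314 -0.0016 -0.9995] F [ 0.9 -0.3 -3.4] M [ 0.09 -0.13 -0.01] w 49.2 yawx -157.25
t 15.8 q [-0.4359  0.4444  1.7356 -0.0176  0.9815 -2.3925] qv [-0.0019 -0.0462  0.0252 -0.0034 -0.0574 -0.0012]
  p [ 537.63 -242.05  187.19] tz [-0.0243 -0.0049 -0.9997] F [10.6 -4.3 -1.4] M [-0.28 -0.81  0.06] w 49.9 yawx -157.32
t 16.15 q [-0.4352  0.3827  1.8336 -0.0181  0.9434 -2.3904] qv [ 0.0005  0.0034 -0.0163  0.0011  0.0016 -0.0018]
  p [ 498.02 -223.17  188.55] tz [-0.0226 -0.0057 -0.9997] F [ 0.3 -0.5 -4.5] M [ 0.11 -0.18  0.03] w 49.9 yawx -157.35
t 16.3 q [-0.4361  0.4503  1.7214 -0.0177  0.9798 -2.3917] qv [-0.0014 -0.05    0.0284 -0.0026 -0.0592  0.0023]
  p [ 545.56 -245.89  188.72] tz [-0.0151 -0.0092 -0.9998] F [ 8.6 -4.3 -1.7] M [-0.21 -0.89  0.05] w 49.6 yawx -157.38
t 16.65 q [-0.4354  0.3891  1.8198 -0.0182  0.9404 -2.3899] qv [ 0.0003  0.0035 -0.0127 -0.0009 -0.0012 -0.0007]
  p [ 506.17 -227.05  189.7 ] tz [-0.0132 -0.0101 -0.9999] F [ 0.5  0.3 -2.8] M [ 0.11 -0.13 -0.04] w 49.8 yawx -157.4
```

```bash
python3 -c "
from h import *
tool([495,-224.9,142])"
```

```text
pos [ 506.2 -227.1  189.7] toolx [-0.923 -0.384  0.016] tooly [-0.384  0.923 -0.004] tz [-0.013 -0.01  -1.   ]
delta in tool mm [ 8.7  6.5 47.8]
```

```bash
python3 -m crank '[{"travel":[0.18,0.13,0.85],"turn":0}]' >/dev/null; python3 s.py 6; python3 -c "
from h import *
tool([495,-224.9,142])
o,Rm=state(); print('nut foot',o['ee_pos']+Rm@np.array([.3,-.5,23]))
cv2.imwrite('pics/w4.png',imaging.get_image('wrist'));np.save('w4.npy',imaging.camera_info('wrist'))"
```

```text
t 17.05 q [-0.4406  0.4357  1.8666 -0.0197  0.8445 -2.3927] qv [ 0.0003 -0.011   0.0008  0.0001 -0.0039 -0.0004]
  p [ 496.42 -225.67  148.71] tz [-0.0109 -0.0112 -0.9999] F [-0.5 -0.4 -3.9] M [ 0.16 -0.13  0.06] w 49.6 yawx -157.4
pos [ 496.4 -225.7  148.7] toolx [-0.923 -0.384  0.014] tooly [-0.384  0.923 -0.006] tz [-0.011 -0.011 -1.   ]
delta in tool mm [0.9 1.3 6.7]
nut foot [ 496.08951355 -226.50721297  125.71613817]
```

View pics/w4.png

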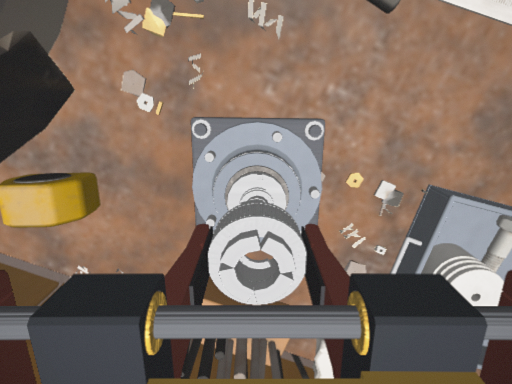

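```bash
python3 -c "
from h import *
i=np.load('w4.npy',allow_pickle=True).item()
for z in (27,66,113): print(z,proj(i,[494.6,-225.7,z]).round(1))
im=cv2.imread('pics/w4.png'); cv2.imwrite('pics/w4z.png',cv2.resize(im[110:230,185:335],None,fx=5,fy=5,interpolation=cv2.INTER_CUBIC))
def s(u,v,z): return plane(i,(185+(u+.5)/5-.5,110+(v+.5)/5-.5),z)
"
```

```text
27 [257.2 188.1]
66 [257.  202.1]
113 [256.6 226.1]
```

View pics/w4z.png

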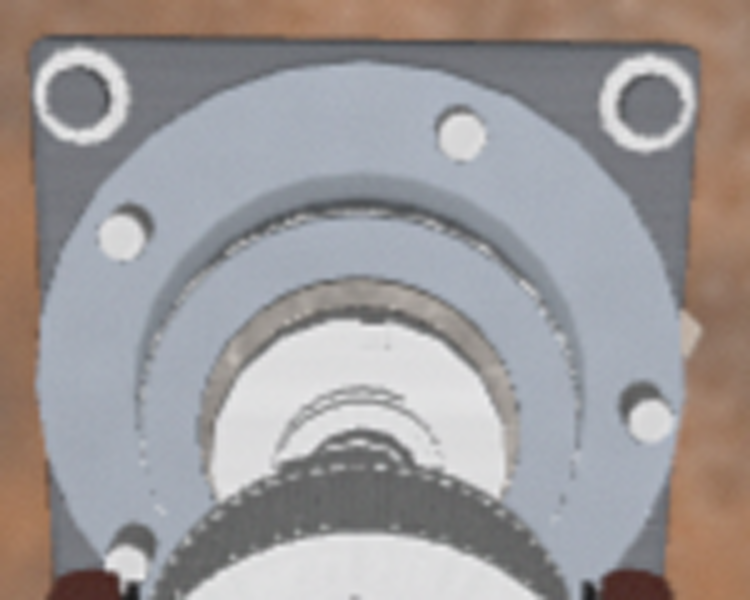

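```bash
python3 -c "
from h import *
i=np.load('w4.npy',allow_pickle=True).item(); o,Rm=state(); c=np.array([494.6,-225.7,0])
for r,z in ((58,27),(36.5,51),(26,53.5),(23,66)): print(z,(proj(i,c+[0,0,z]+r*Rm[:,0]*[1,1,0])-[185,110])*5+2)
"
```

```text
27 [362.70172398  59.33636792]
51 [362.14637799 210.80392535]
53.5 [362.12930225 279.91435112]
66 [361.75937197 316.90899324]
```

```bash
cat > foot.py <<'E'
from h import *
import sys
for k in range(int(sys.argv[1])): imaging.get_image("wrist")
exec(open("q.py").read())
o,Rm=state(); f=o["ee_pos"]+Rm@np.array([.3,-.5,23]); d=np.array([494.6,-225.7,f[2]])-f
print("foot",f.round(2),"corr tool mm",(Rm.T@d).round(2))
E
python3 -m crank '[{"travel":[0.02,0.03,0.2],"turn":0}]' >/dev/null; python3 foot.py 6;
```

```text
t 17.5 q [-0.4403  0.4485  1.8756 -0.0201  0.8221 -2.3919] qv [-0.0009 -0.0024 -0.0005  0.001  -0.0007 -0.0004]
  p [ 494.93 -224.79  138.99] tz [-0.0104 -0.0114 -0.9999] F [-0.3  0.1 -2.5] M [ 0.06 -0.18  0.  ] w 49.6 yawx -157.39
foot [ 494.6  -225.63  116.  ] corr tool mm [ 0.03 -0.06  0.  ]
```

```bash
python3 -m crank '[{"travel":[0,0,0.4],"turn":0}]' >/dev/null; python3 foot.py 6; 
```

```text
t 17.9 q [-0.4408  0.4796  1.8842 -0.0209  0.7819 -2.3913] qv [ 0.0001 -0.0038 -0.0007 -0.0013 -0.0037  0.0005]
  p [ 495.   -225.12  119.5 ] tz [-0.0099 -0.0116 -0.9999] F [ 0.4  0.5 -3.6] M [ 0.11 -0.17  0.02] w 49.5 yawx -157.4
foot [ 494.69 -225.97   96.51] corr tool mm [-0.02  0.28 -0.  ]
```

```bash
python3 -m crank '[{"travel":[0,0.01,0.3],"turn":0}]' >/dev/null; python3 foot.py 5; python3 -m crank '[{"travel":[0,0.005,0.12],"turn":0}]' >/dev/null; python3 foot.py 5 
```

```text
t 18.25 q [-0.4406  0.503   1.8901 -0.0215  0.7519 -2.3902] qv [ 0.0002 -0.004  -0.0029  0.0013 -0.0046 -0.0001]
  p [ 494.99 -224.97  105.08] tz [-0.0093 -0.0118 -0.9999] F [-0.4 -0.2 -3.3] M [ 0.12 -0.16 -0.01] w 49.7 yawx -157.4
foot [ 494.69 -225.81   82.09] corr tool mm [ 0.04  0.14 -0.  ]
t 18.6 q [-0.4417  0.5123  1.8924 -0.0243  0.7398 -2.3896] qv [-0.0007 -0.0004 -0.0006 -0.      0.0008  0.0007]
  p [ 494.51 -225.98   99.39] tz [-0.0095 -0.0136 -0.9999] F [-3.  -7.3 -3.3] M [-1.06  0.5  -0.02] w 49.5 yawx -157.37
foot [ 494.21 -226.87   76.41] corr tool mm [-0.81  0.93 -0.02]
```

```bash
python3 -m crank '[{"travel":[-0.01,0.012,0.05],"turn":0}]' >/dev/null; python3 foot.py 4; python3 -m crank '[{"travel":[-0.01,0.012,0.06],"turn":0}]' >/dev/null; python3 foot.py 4 
```

```text
t 18.9 q [-0.4416  0.5162  1.8934 -0.0265  0.7348 -2.3881] qv [-0.0002 -0.0008 -0.0011 -0.0009  0.0005 -0.0008]
  p [ 494.36 -226.27   97.06] tz [-0.0099 -0.015  -0.9998] F [-2.6 -6.7 -3.7] M [-0.91  0.4  -0.01] w 49.8 yawx -157.35
foot [ 494.04 -227.19   74.08] corr tool mm [-1.09  1.16 -0.03]
t 19.2 q [-0.4412  0.5197  1.894  -0.0283  0.7298 -2.3865] qv [-0.0011  0.0007 -0.001  -0.0001 -0.0014  0.0007]
  p [ 494.51 -226.48   94.98] tz [-0.0096 -0.0164 -0.9998] F [-5.3 -4.7  4.7] M [-0.54  0.53 -0.02] w 49.7 yawx -157.34
foot [ 494.21 -227.43   71.99] corr tool mm [-1.03  1.45 -0.03]
```

```bash
python3 -m crank '[{"travel":[0,0,0.004],"turn":0.5},{"travel":[0,0,0.004],"turn":1},{"travel":[0,0,0.004],"turn":1},{"travel":[0,0,0.004],"turn":1},{"travel":[0,0,0.004],"turn":1}]' >/dev/null; python3 foot.py 2 
```

```text
t 19.8 q [-0.4425  0.5186  1.8938 -0.0295  0.7288 -1.9239] qv [-0.0016  0.0003 -0.0019  0.0032 -0.0007 -0.1086]
  p [ 494.74 -227.63   95.63] tz [-0.0079 -0.018  -0.9998] F [-1.   0.2 -5. ] M [ 0.1  -0.11 -0.01] w 49.6 yawx 176.13
foot [ 494.23 -228.52   72.64] corr tool mm [-0.18  2.84 -0.05]
```

```bash
python3 -c "
from h import *
i=imaging.camera_info('wrist'); np.save('w5.npy',i); im=imaging.get_image('wrist'); cv2.imwrite('pics/w5.png',im); sc=imaging.get_image('scene'); cv2.imwrite('pics/sc5.png',sc)
cv2.imwrite('pics/w5z.png',cv2.resize(im[110:310,165:365],None,fx=3,fy=3,interpolation=cv2.INTER_CUBIC))
cv2.imwrite('pics/sc5z.png',cv2.resize(sc[120:220,230:360],None,fx=6,fy=6,interpolation=cv2.INTER_CUBIC))
c=np.array([494.6,-225.7,0])
for z in (27,66,113): print(z,(proj(i,c+[0,0,z])-[165,110])*3+1)
"
```

```text
27 [285.30849884 301.59392267]
66 [283.62667807 369.148286  ]
113 [280.4556647  496.68369236]
```

View pics/w5z.png

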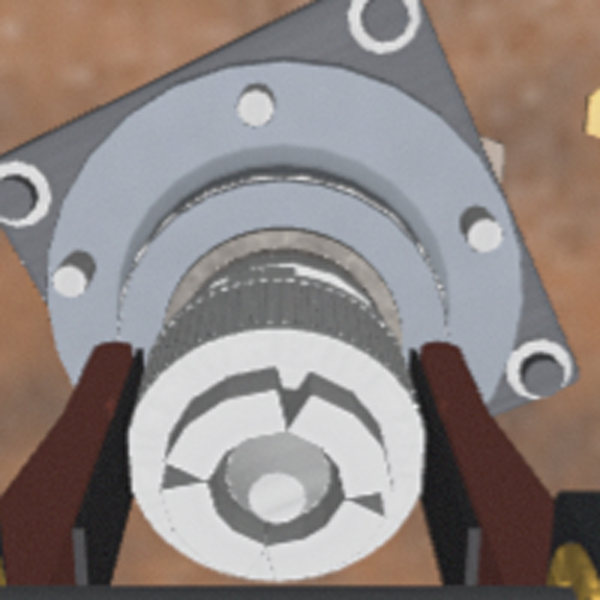

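View pics/sc5z.png

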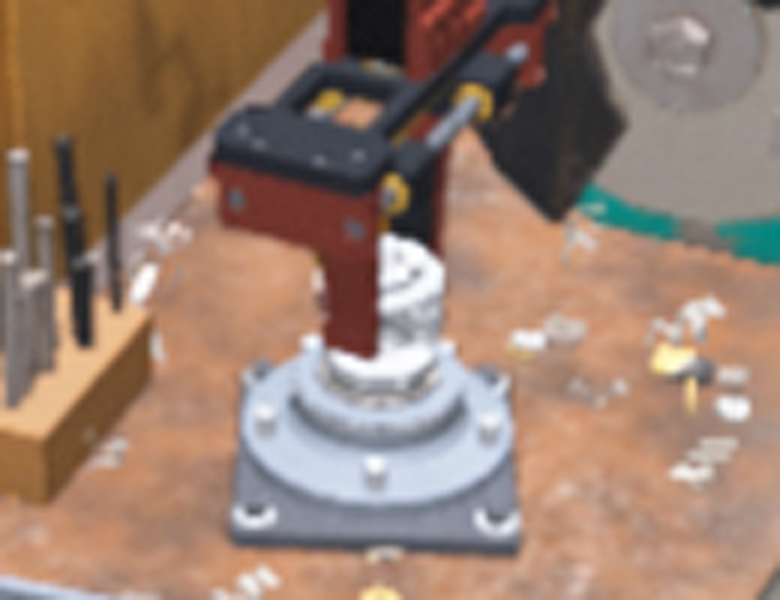

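```bash
python3 -m crank '[{"travel":[0,0,0.03],"turn":0.3},{"travel":[0,0,0.02],"turn":1},{"travel":[0,0,0.01],"turn":1},{"travel":[0,0,0.01],"turn":1},{"travel":[0,0,0.01],"turn":1},{"travel":[0,0,0.01],"turn":1}]' >/dev/null; python3 foot.py 3 
```

```text
t 20.65 q [-0.4424  0.5233  1.8949 -0.0298  0.7229 -1.3874] qv [ 0.0005 -0.0007  0.0014 -0.0006 -0.0003 -0.0266]
  p [ 494.71 -227.55   92.77] tz [-0.0078 -0.0181 -0.9998] F [-2.1  0.9  1.3] M [0.06 0.22 0.01] w 50.0 yawx 145.43
foot [ 494.   -228.21   69.78] corr tool mm [ 0.93  2.41 -0.05]
```

```bash
python3 -m crank '[{"travel":[0,0,0.006],"turn":1},{"travel":[0,0,0.006],"turn":1},{"travel":[0,0,0.006],"turn":1},{"travel":[0,0,0.006],"turn":1},{"travel":[0,0,0.006],"turn":1},{"travel":[0,0,0.006],"turn":1},{"travel":[0,0,0.006],"turn":1},{"travel":[0,0,0.006],"turn":1},{"travel":[0,0,0.006],"turn":1}]' >/dev/null; python3 foot.py 3 
```

```text
t 21.7 q [-0.4421  0.5268  1.8961 -0.0309  0.7188 -0.4877] qv [-0.001   0.0008 -0.0015  0.      0.0004 -0.0166]
  p [ 494.31 -227.39   90.57] tz [-0.0086 -0.0184 -0.9998] F [-1.9  0.3  1.1] M [-0.18  0.39 -0.09] w 49.7 yawx 93.95
foot [ 493.59 -227.55   67.58] corr tool mm [ 1.78  1.13 -0.04]
```

```bash
python3 -m crank '[{"travel":[0,0,0.004],"turn":1},{"travel":[0,0,0.004],"turn":1},{"travel":[0,0,0.004],"turn":1},{"travel":[0,0,0.004],"turn":1},{"travel":[0,0,0.004],"turn":1},{"travel":[0,0,0.004],"turn":1},{"travel":[0,0,0.004],"turn":1},{"travel":[0,0,0.004],"turn":1}]' >/dev/null; python3 foot.py 3; python3 -m crank '[{"travel":[0,0,0.004],"turn":0.6},{"travel":[0,0,0.004],"turn":0.6},{"travel":[0,0,0.004],"turn":0.6}]' >/dev/null; python3 foot.py 3 
```

```text
t 22.65 q [-0.4411  0.5292  1.8966 -0.0306  0.7167  0.3003] qv [-0.0007  0.0007 -0.0012 -0.0001  0.0002 -0.0114]
  p [ 494.28 -226.72   89.11] tz [-0.0093 -0.0178 -0.9998] F [-1.3  1.4 -0. ] M [ 0.22  0.4  -0.1 ] w 49.7 yawx 48.84
foot [ 493.88 -226.58   66.1 ] corr tool mm [ 1.13 -0.04 -0.02]
t 23.1 q [-0.441   0.5299  1.8963 -0.031   0.7156  0.4684] qv [-0.002   0.0012  0.      0.0001  0.0006  0.0004]
  p [ 494.65 -226.91   88.82] tz [-0.0087 -0.0184 -0.9998] F [-0.8  0.6  1. ] M [ 0.11  0.38 -0.05] w 50.2 yawx 39.23
foot [ 494.37 -226.75   65.81] corr tool mm [ 0.85 -0.67 -0.02]
```

```bash
for k in 1 2 3; do python3 -m crank '[{"travel":[0,0,0.002],"turn":0.8}]' >/dev/null; python3 foot.py 3; done 
```

```text
t 23.35 q [-0.441   0.53    1.8962 -0.0308  0.7154  0.5445] qv [ 0.0001  0.0021  0.0004  0.0002  0.0002 -0.0052]
  p [ 494.72 -226.9    88.77] tz [-0.0085 -0.0183 -0.9998] F [-1.7  1.5 -0.2] M [ 0.12  0.37 -0.09] w 49.5 yawx 34.86
foot [ 494.49 -226.74   65.77] corr tool mm [ 0.69 -0.79 -0.02]
t 23.6 q [-0.441   0.5303  1.8961 -0.0309  0.7151  0.6206] qv [ 0.0011  0.0013 -0.0009  0.0019 -0.0009 -0.0054]
  p [ 494.82 -226.97   88.67] tz [-0.0084 -0.0185 -0.9998] F [-0.7  0.7 -0.4] M [0.04 0.35 0.08] w 49.7 yawx 30.51
foot [ 494.64 -226.82   65.66] corr tool mm [ 0.54 -0.98 -0.02]
t 23.85 q [-0.4411  0.5303  1.8961 -0.0316  0.715   0.6964] qv [-0.0017  0.0008  0.      0.0031 -0.0016 -0.0059]
  p [ 494.8  -227.14   88.68] tz [-0.0084 -0.0189 -0.9998] F [-1.9 -0.7  1.5] M [-0.12  0.47  0.56] w 49.6 yawx 26.19
foot [ 494.66 -226.99   65.67] corr tool mm [ 0.52 -1.19 -0.02]
```

```bash
python3 -m crank '[{"travel":[0,0,0],"turn":0.8}]' >/dev/null; python3 foot.py 3;python3 -m crank '[{"travel":[0,0,0],"turn":0.6}]' >/dev/null; python3 foot.py 3; python3 -c "
from h import *
i=imaging.camera_info('wrist'); np.save('w6.npy',i); im=imaging.get_image('wrist'); 
cv2.imwrite('pics/w6z.png',cv2.resize(im[110:310,165:365],None,fx=3,fy=3,interpolation=cv2.INTER_CUBIC))"
```

```text
t 24.1 q [-0.4412  0.5302  1.8962 -0.0321  0.7151  0.7724] qv [-0.0009  0.      0.      0.0036  0.0002 -0.0063]
  p [ 494.67 -227.27   88.71] tz [-0.0087 -0.0192 -0.9998] F [-3.  -0.8  2.1] M [-0.13  0.63  0.71] w 49.6 yawx 21.85
foot [ 494.57 -227.13   65.7 ] corr tool mm [ 0.56 -1.32 -0.03]
t 24.35 q [-0.441   0.5301  1.8959 -0.0317  0.7148  0.8289] qv [-0.0006  0.0002 -0.0003 -0.0027  0.0003 -0.0027]
  p [ 494.99 -227.21   88.81] tz [-0.008  -0.0192 -0.9998] F [-1.6  1.5  0.4] M [0.27 0.2  0.67] w 49.1 yawx 18.6
foot [ 494.94 -227.08   65.8 ] corr tool mm [ 0.12 -1.42 -0.02]
```

View pics/w6z.png

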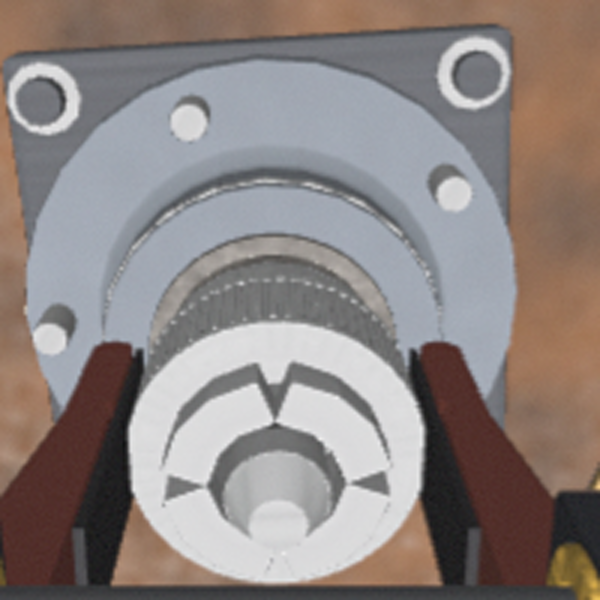

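```bash
python3 -m crank '[{"travel":[0,0,-0.003],"turn":-1},{"travel":[0,0,-0.004],"turn":-1},{"travel":[0,0,-0.004],"turn":-1},{"travel":[0,0,-0.004],"turn":-1},{"travel":[0,0,-0.004],"turn":-1},{"travel":[0,0,-0.004],"turn":-1},{"travel":[0,0,-0.004],"turn":-1}]' >/dev/null; python3 foot.py 3;python3 -m crank '[{"travel":[0,0,-0.004],"turn":-1},{"travel":[0,0,-0.004],"turn":-1},{"travel":[0,0,-0.004],"turn":-1},{"travel":[0,0,-0.004],"turn":-1},{"travel":[0,0,-0.004],"turn":-1},{"travel":[0,0,-0.004],"turn":-1},{"travel":[0,0,-0.004],"turn":-1}]' >/dev/null; python3 foot.py 3
```

```text
t 25.25 q [-0.4415  0.5281  1.8962 -0.024   0.7183  0.0992] qv [ 0.0012  0.001  -0.     -0.0007  0.0004  0.0326]
  p [ 494.77 -225.78   89.83] tz [-0.0076 -0.0139 -0.9999] F [-2.   0.5  1.7] M [ 0.03  0.23 -0.02] w 49.7 yawx 60.06
foot [ 494.31 -225.59   66.83] corr tool mm [ 0.05  0.3  -0.  ]
t 26.1 q [-0.4435  0.5256  1.896  -0.0236  0.7215 -0.6043] qv [ 0.0016  0.0005 -0.0002 -0.     -0.0005  0.0194]
  p [ 494.17 -226.66   91.24] tz [-0.0079 -0.0135 -0.9999] F [-1.9 -1.5  0.5] M [-0.2   0.14 -0.06] w 49.4 yawx 100.23
foot [ 493.44 -226.77   68.24] corr tool mm [ 0.84  1.33 -0.02]
```

```bash
python3 -m crank '[{"travel":[0,0,-0.004],"turn":-0.8},{"travel":[0,0,-0.004],"turn":-0.6}]' >/dev/null; python3 foot.py 4; python3 -c "
from h import *
i=imaging.camera_info('wrist'); np.save('w7.npy',i); im=imaging.get_image('wrist'); cv2.imwrite('pics/w7.png',im)
cv2.imwrite('pics/w7z.png',cv2.resize(im[110:310,165:365],None,fx=3,fy=3,interpolation=cv2.INTER_CUBIC))"
```

```text
t 26.5 q [-0.4438  0.5252  1.8957 -0.0237  0.7218 -0.7375] qv [ 0.0003 -0.002   0.0012 -0.0014  0.0001 -0.0094]
  p [ 494.25 -226.9    91.53] tz [-0.0076 -0.0137 -0.9999] F [-1.1 -0.6  0.4] M [-0.21  0.1  -0.01] w 49.5 yawx 107.85
foot [ 493.5  -227.08   68.54] corr tool mm [ 0.98  1.47 -0.03]
```

View pics/w7z.png

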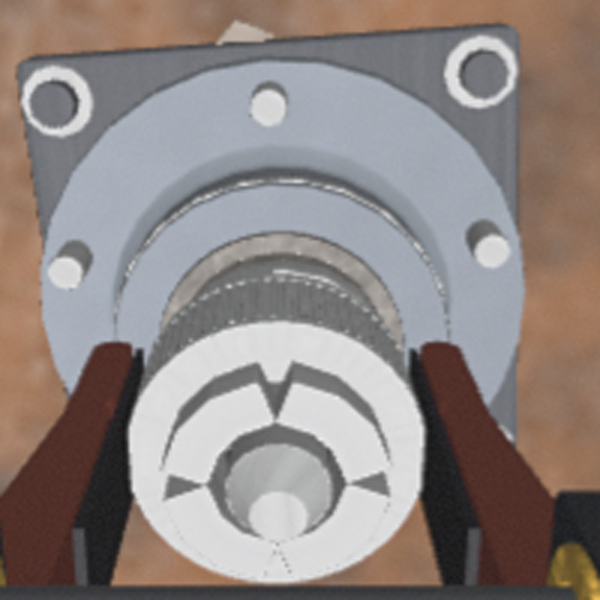

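```bash
python3 -c "
from h import *
for n in ('w6','w7'):
    i=np.load(n+'.npy',allow_pickle=True).item()
    f=lambda u,v,z: plane(i,(165+(u+1)/3-.5,110+(v+1)/3-.5),z)
    z=100 if n=='w6' else 103
    for a,b,zz in (((372,485),(183,488),z),((276,375),(278,560),z)):
        d=f(*a,zz)-f(*b,zz); print(n,'slot',np.degrees(np.arctan2(d[1],d[0])).round(2)%90)
c={'w6':((473,72),(43,97)),'w7':((481,72),(57,101))}
for n in c:
    i=np.load(n+'.npy',allow_pickle=True).item()
    f=lambda u,v,z: plane(i,(165+(u+1)/3-.5,110+(v+1)/3-.5),z)
    d=f(*c[n][0],10)-f(*c[n][1],10); print(n,'plate',np.degrees(np.arctan2(d[1],d[0])).round(2)%90, np.linalg.norm(d))
"
```

```text
w6 slot 19.040000000000006
w6 slot 19.11
w7 slot 19.26
w7 slot 18.340000000000003
w6 plate 21.739999999999995 101.66661781919336
w7 plate 21.78 101.7288135156913
```

```bash
python3 -m crank '[{"travel":[0,0,-0.001],"turn":-0.2}]' >/dev/null; python3 foot.py 6; python3 foot.py 6; python3 -c "
from h import *
cv2.imwrite('pics/w8.png',imaging.get_image('wrist')); im=imaging.get_image('scene'); cv2.imwrite('pics/sc8.png',im)"
```

```text
t 26.95 q [-0.4438  0.5251  1.8957 -0.0237  0.7219 -0.7578] qv [ 0.0001  0.0003  0.0005 -0.0003 -0.001  -0.0025]
  p [ 494.27 -226.89   91.58] tz [-0.0076 -0.0137 -0.9999] F [-1.4 -1.9 -1. ] M [-0.29  0.11 -0.01] w 49.5 yawx 109.01
foot [ 493.52 -227.08   68.59] corr tool mm [ 0.96  1.47 -0.03]
t 27.25 q [-0.4438  0.5251  1.8957 -0.0237  0.7219 -0.758 ] qv [-0.0004  0.0001  0.0016  0.0006  0.0012 -0.0001]
  p [ 494.27 -226.88   91.59] tz [-0.0076 -0.0137 -0.9999] F [-1.6 -0.9 -0.8] M [-0.25  0.07  0.01] w 49.3 yawx 109.03
foot [ 493.53 -227.07   68.59] corr tool mm [ 0.95  1.46 -0.03]
```

View pics/w8.png

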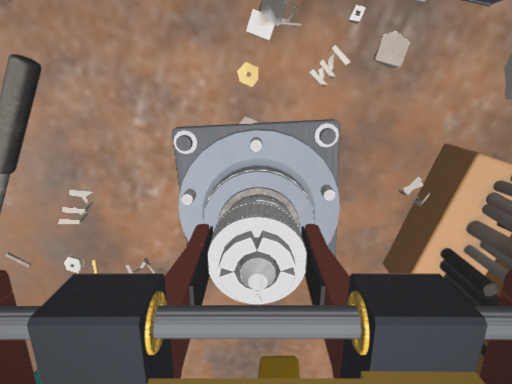

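View pics/sc8.png

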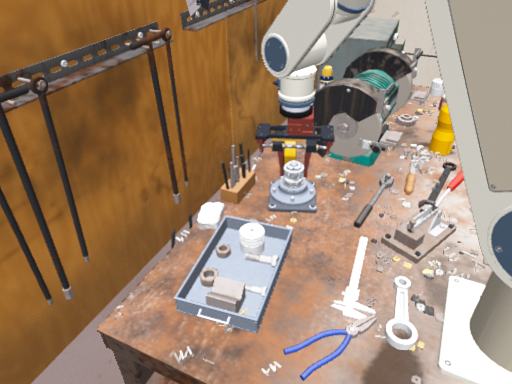

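The wrist view shows the nut gripped on the axle, with the spindle tip at (257,283) inside the bore and the slots in line with the base plate. The scene view shows the remaining parts still in the bin, with the packet at (211,213) and the tape measure at (290,152) undisturbed.

```bash
python3 -c "
from h import *
print(workorder.close_job())"
```

```text
the job is handed in; nothing more can be done
None
```

The hub nut is on the axle, bottomed out and backed off a quarter turn, and the gripper is still holding it there. I handed the job in at about 27 s; the hand-in gives no verdict.

- **Tightening:** I screwed it about 173° clockwise. The turning moment then rose from about 0.1 to 0.7 N m and levelled off as the gripper slipped round the nut. The underside was then at about 65.7 mm by my reckoning, against 66 mm for the seat.
- **Backing off:** I turned it about 90.4° anticlockwise. The underside rose about 2.8 mm, where the thread lead predicts 3 mm.
- **Last checks:** The arm was still, wrist forces were under 2 N and the turning moment was about zero. The other bin parts, the tape measure and the grease packet looked undisturbed.

**Checks that did not quite agree:**
- **Slot angle:** Before a last 1.2° trim, the images put the slots about 3° from the base plate's axes. They should now be 1.5 to 2° off, but I did not measure again.
- **Sideways position:** The arm's pose put the nut centre about 1.7 mm from my camera estimate of the axle. The pictures, though, show the spindle inside the bore, with no notable side force. The gripper is tilted about 0.9°.

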